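# Clamp the flatbread press shut

### The job

Make the flatbread press ready for pressing: push its raised upper plate down until it lies fully shut, and only then push the clamping lever up and over its centre, so that it snaps down across the shut plate and stays there. Do it all by pushing with the fingertips: nothing is lifted, the press stays where it stands on its board, and the bowl, the mug and the jar are left undisturbed.

Things in the scene. Friction and masses are not known exactly. Their poses are not given: they have to be found in the camera images.
- press: the flatbread press: a round bare-aluminium base 210 mm across on four rubber feet, loose (about 2.6 kg) on a wooden chopping board (250 x 400 x 23 mm) that lies on the hob. Origin: centre of the underside of the feet (on the board). Its +y axis points from the middle to the plate hinge, its -y axis to the lever pivot, +z up. The whole press, lever included, turns about z from start to start
- press_plate (a joint): opening angle of the upper plate, rad: 0 = fully shut, lying level on the base; grows as the plate's free (-y) edge rises; up to 1.2. It starts half open. A stiff hinge keeps it where it is left; about 1 to 5 N at the free edge pushes it down. No spring, no catch
- plate_push (a point): point on the outer (upper) face of the plate, on its middle line 195 mm from the hinge axis and 27 mm inside its free edge; moves with the plate. The plate is an aluminium disc 200 mm across, 14 mm thick, with a 6 mm high boss at its centre and two low ribs 45 mm either side of the middle line; this point is on plain flat metal. When shut the upper face is 36 mm above the press origin
- plate_hinge (a point): middle of the plate's hinge axis, at (0, 122, 29) mm in the press frame; the axis runs along the press x axis
- press_lever (a joint): swing of the clamping lever, rad: 0 = released, leaning outward (away from the plate) 40 degrees from upright, where it rests by itself; 0.70 = upright, the centre, where it is unstable; beyond that an over-centre spring throws it on to 2.27 = clamped, lying level across the shut plate. Pushing it off its rest takes about 3 N at the grip, less toward the centre
- lever_grip (a point): centre of the lever's black cross grip, a round bar 22 mm thick and 40 mm long (along the press x axis) at the end of the dark steel lever; 165 mm from the pivot. The lever's bar is 18 mm wide (press x) and 12 mm thick
- lever_pivot (a point): middle of the lever's pivot axis, at (0, -125, 50) mm in the press frame; the axis runs along the press x axis, so the lever swings in the press's y-z plane: from the outside up, over, and down toward the hinge side
- bowl: loose yellow bowl, 125 mm across, 58 mm high, to the left of the press; origin: centre of its underside. To be left alone
- mug: loose white and blue mug, 88 x 117 x 94 mm, behind the press; origin: under its middle. To be left alone
- jar: loose glass jar with a red filling, 66 mm across, 82 mm high, near the front edge; origin: centre of its underside. To be left alone

How it is judged:
On the way, in this order (a step that is already met when the one before it is completed fails the run):
1. the plate is fully shut while the lever is still released (value of joint press_plate below 0.04 rad and value of joint press_lever below 0.4 rad), for 0.2 s.
2. the lever has gone over its centre and down across the shut plate (value of joint press_plate below 0.04 rad and value of joint press_lever above 2.1 rad), for 0.2 s.
At the end, for the whole second after the job is handed in: the plate is shut (under 0.04 rad), the lever lies clamped (over 2.15 rad) and still, the press stands level and at rest within 25 mm of where it started, and the bowl, mug and jar are within 25 mm of theirs (value of joint press_plate below 0.04 rad and value of joint press_lever above 2.15 rad and velocity of joint press_lever between -0.05 and 0.05 rad/s and distance of each of press, bowl, mug, jar from where it was at the start of the episode below 0.025 m and angle between press's own z axis and vertical below 0.05 rad and linear speed of press below 0.01 m/s); the robot touches nothing.
It fails at once if the lever is thrown over its centre while the plate is open (value of joint press_lever above 0.8 rad and value of joint press_plate above 0.08 rad).
It fails at once if the press is shoved more than 25 mm, lifted or tipped (distance of press from where it was at the start of the episode above 0.025 m or height (world z) of press above 0.035 m or angle between press's own z axis and vertical above 0.12 rad).
It fails at once if the bowl, the mug or the jar is moved more than 25 mm, lifted or tipped (distance of any of bowl, mug, jar from where it was at the start of the episode above 0.025 m or angle between any of bowl, mug, jar's own z axis and vertical above 0.3 rad or height (world z) of any of bowl, mug, jar above 0.015 m).
It also fails if it takes over 54 s, if anything falls off the work surface, if the arm or the gripper's body presses on something with over 40 N, if the wrist force passes 120 N, or if a joint passes its speed limit or range.

### The arm

A 7-joint arm with a two-finger parallel gripper is mounted at the origin on a cart in front of the work surface, level with it; the furniture and walls round the work are solid. World frame = base frame: x ahead of the robot, y to its left, z up, the work surface at z = 0. Lengths are in m, angles in rad, forces in N, time in s.
With the tool pointing down it reaches from about 0.425 to 0.875 m from the base axis. Payload 8.4 kg.
Tool frame: the origin (TCP) lies at the very end of the fingers, on their centre line; the grasp point (between the pads) lies 19 mm behind it (manip.grip_point_offset is the distance from the TCP to the grasp point, in m); z points along the fingers, y is the line along which they close (so a half turn about z gives the same grasp; the last joint's range is limited). The gripper opens to 87 mm and grips with 3 to 60 N. Pads are 19 mm wide; open, the fingers measure 117 mm over their backs; the gripper's body (75 mm by 190 mm) begins 51 mm behind the grasp point.
Start: joints at [1.149, 0.333, 0.04, 1.465, -0.013, 1.343, -0.059], TCP at [0.206, -0.616, 0.223] pointing down, gripper open.
Joint ranges: [-2.58, 2.58], [-0.38, 2.09], [-1.3, 1.39], [0.25, 2.4], [-1.5, 4.64], [0.08, 2.09], [-2.65, 2.65]. Speed limits (rad/s): [2.22, 2.22, 2.79, 2.79, 3.14, 3.14, 3.14].

### API

Orientations are given as a unit quaternion [w, x, y, z].
In Python, from workcell import manip, eyes, ticket gives the robot as it stands.
- The arm moves only by the tool drive_tool, never from a script. Its arguments are lists of equal length, an entry for each row: "rot": the turn, a rotation vector about the world's x, y, z each as a share of pi/2 rad, from -1 to 1, a list of three; "linear": the shift along the world's x, y, z each as a share of 25 mm, from -1 to 1, a list of three; "claw": the opening, from 0 (shut) to 1 (fully open). In form: {"rot": [[rx, ry, rz], ...], "linear": [[x, y, z], ...], "claw": [claw, ...]}. A call has 1 to 12 rows; each row shifts and turns the commanded pose from where the row before left it; what a row does not reach is not made up. A row lasts 1/12 s, in which the tool goes at most 41.7 mm and 7.16 degrees, less where a joint would pass 70% of its speed; a pose out of reach is approached as far as the arm can. A call with a number of a shift or a turn outside -1 to 1 is refused whole. A call with a gripper value outside its range is refused whole. The fingers move at their own pace and stop on an object; the grip force is fixed at half the most. Time passes only in rows, so rows that do not move let the fingers close. It gives the time, the measured TCP pose, the force, the opening and the grip force at its end, in the units of the state.
- manip.read_state(): the state, without advancing time (a new reading comes with each control period).
- eyes.camera(name): name is "side" or "top" or "wrist"; returns a dict with "color" (384x512x3 uint8, red, green, blue), "mtx" (3x3 intrinsics, pixels), "D" ([k1, k2, p1, p2, k3] as OpenCV has them; the pictures are not rectified), "R" (3x3) and "t" (3): a world point X has camera coordinates R X + t. Camera axes: x right, y down, z forward; pixel columns grow to the right and rows downward; lengths in m; the calibration is good to about 2 mm. A picture is of the moment at which its call begins. There is no depth.
- ticket.sign_off(): hands the job in; it is judged then, once.
The state is a dict: "time": time; "joint_pos": joint angles; "qd": joint speeds; "tau": joint torques, N m; "eef_pos": TCP position; "eef_rot": TCP orientation; "wrist_force": force on the tool from outside, world axes, zero at the start; "torque": the same for the moment, N m; "grip_width": opening from 0.0 (shut) to 1.0 (fully open); "gripper_force": force on a finger pad.
Only numpy, scipy, OpenCV 4.12 (cv2) and the standard library are available. Lean on these libraries where they do the work, as an engineer would, in place of code of your own. Each camera call takes 0.05 s, during which the arm holds its last target. There are 200 camera calls.

## Working session

There is one attempt and no reset: what is moved stays moved. The work goes in short steps, Python scripts to look and compute and a tool call to move; the robot and the scene stay as the last step left them, time stands still between calls to the robot, and variables do not carry over. Pictures are saved under pics/ and viewed, at most 10 in all, crops included, and the job is handed in when it is done.

Besides the shell and the picture viewer there is one more tool, called after "Emit:" as name(argument=value, ...) on one line, values as JSON. drive_tool: Moves the arm, as the interface text tells. Shift numbers are shares of 25 mm and turn numbers shares of pi/2 rad, none past 1 either way. Its arguments: {"type":"object","properties":{"rot":{"type":"array","items":{"type":"array","items":{"type":"number"}}},"linear":{"type":"array","items":{"type":"array","items":{"type":"number"}}},"claw":{"type":"array","items":{"type":"number"}}},"required":["rot","linear","claw"]}

```bash
mkdir -p pics
python3 - <<'E'
from workcell import manip, eyes
import cv2,numpy as np,pickle
d={}
for n in("side","top"):
    c=eyes.camera(n);d[n]=c
    cv2.imwrite(f"pics/{n}0.png",cv2.resize(c["color"][:,:,::-1],(800,600),interpolation=cv2.INTER_CUBIC))
    print(n,c["mtx"].tolist(),c["D"],(-c["R"].T@c["t"]),c["R"].tolist())
pickle.dump(d,open("cam0.pkl","wb"))
s=manip.read_state();print(s)
E
```

```text
side [[380.9064684965305, 0.0, 252.49839419582815], [0.0, 380.9064684965305, 191.74856213486242], [0.0, 0.0, 1.0]] [-0.04592302  0.          0.          0.          0.        ] [ 0.32722764 -0.65239684  0.77033239] [[0.9447851758297886, -0.3276295644756943, 0.0063118946238459265], [-0.19667215934603155, -0.5823398240407621, -0.7887967996095975], [0.2621088195205282, 0.7440021490678916, -0.6146216469600742]]
top [[448.90966199407063, 0.0, 259.7725532818295], [0.0, 448.90966199407063, 195.13160638201256], [0.0, 0.0, 1.0]] [-0.1319443  0.         0.         0.         0.       ] [ 0.17574609 -0.03145578  1.66006103] [[0.2768567280976442, -0.9608983568883206, -0.004969892996079973], [-0.922170990178224, -0.2642376115007054, -0.2824520305151235], [0.2700944593670538, 0.08278183615822797, -0.9592685497927529]]
{'time': 0.1, 'joint_pos': array([ 1.14881634,  0.33385412,  0.03986099,  1.46613797, -0.01338133,
        1.34329119, -0.05849613]), 'qd': array([-0.00205047, -0.00076447,  0.00116486, -0.00047022, -0.00053708,
       -0.00118508, -0.00119242]), 'tau': array([ 3.45132088e-03, -6.57808757e+01,  1.33958839e+00, -4.04707789e+01,
       -5.96324774e-02,  4.10281238e-02,  5.34968558e-05]), 'eef_pos': array([ 0.20603339, -0.61605927,  0.22176103]), 'eef_rot': array([-6.92344124e-04,  9.87004249e-01,  1.60692581e-01, -1.68391775e-04]), 'wrist_force': array([ 0.05664343,  0.42463935, -0.21347309]), 'torque': array([ 0.02808541, -0.00921112, -0.01734196]), 'gripper_force': 0.0, 'grip_width': 1.000552657427234}
```

View pics/side0.png

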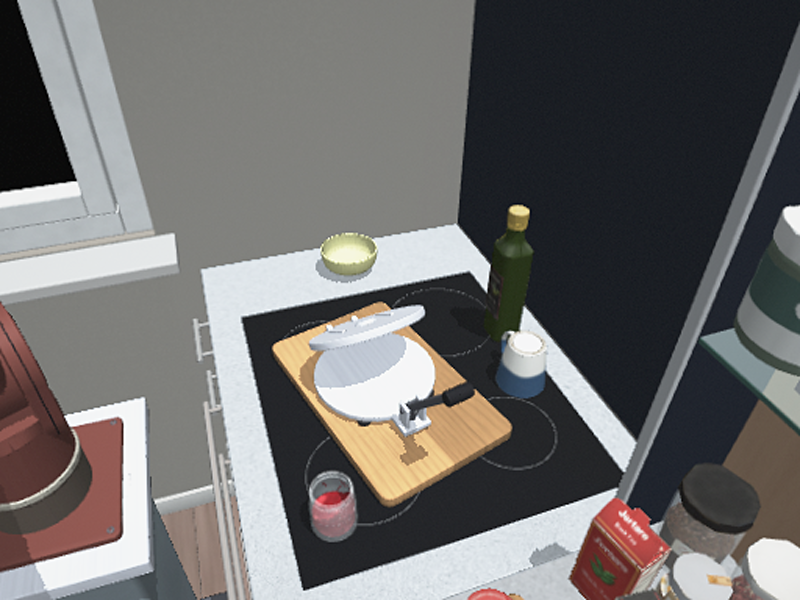

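View pics/top0.png

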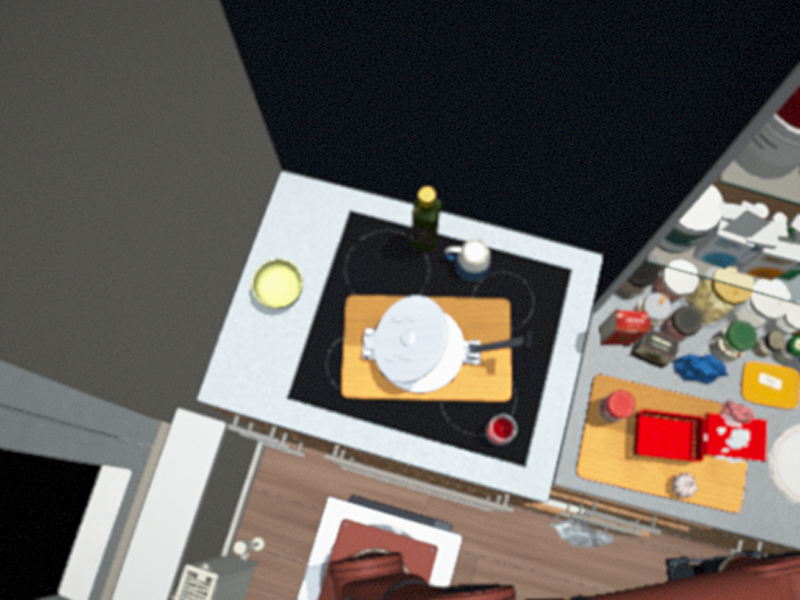

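Run:
```python
import cv2,pickle,numpy as np
d=pickle.load(open("cam0.pkl","rb"))
s=d["side"]["color"][185:305,165:325,::-1]; t=d["top"]["color"][180:270,215:345,::-1]
cv2.imwrite("pics/sc.png",cv2.resize(s,None,fx=5,fy=5,interpolation=cv2.INTER_CUBIC))
cv2.imwrite("pics/tc.png",cv2.resize(t,None,fx=6,fy=6,interpolation=cv2.INTER_CUBIC))
```

```text
(no output)
```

View pics/sc.png

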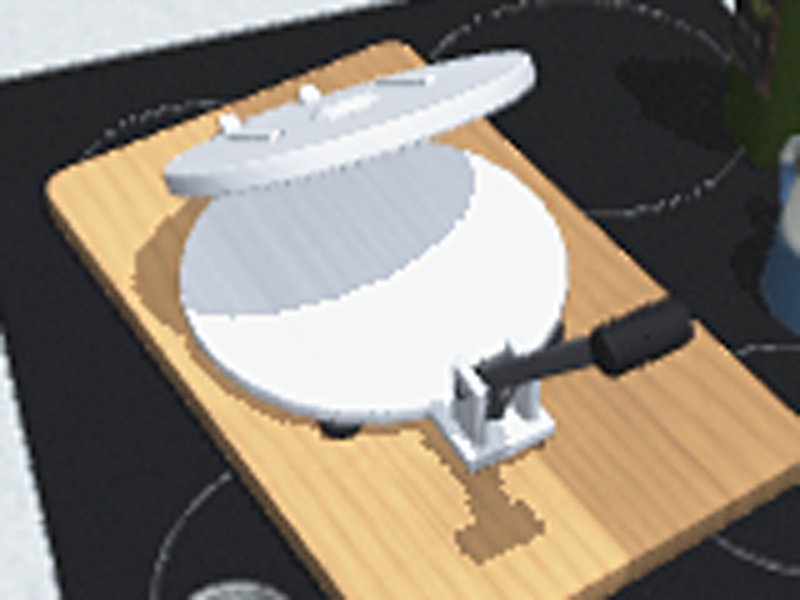

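View pics/tc.png

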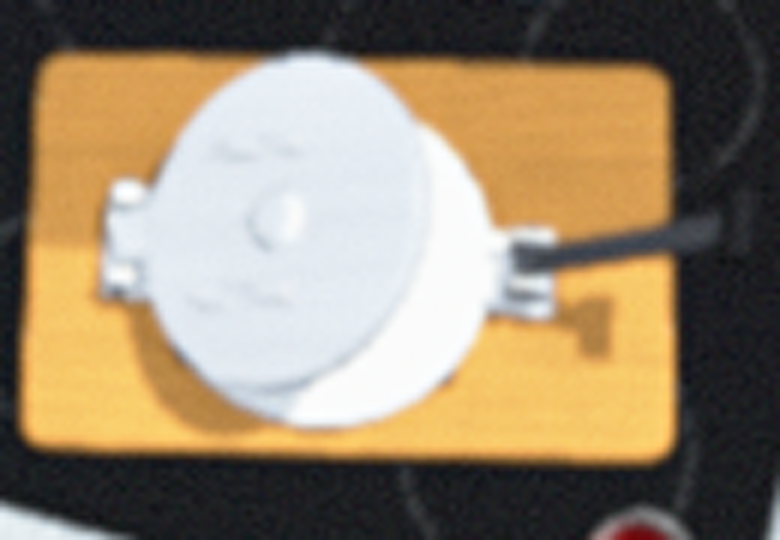

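```bash
cat > h.py <<'E'
import cv2,pickle,numpy as np
def proj(c,X):
    return cv2.projectPoints(np.atleast_2d(np.float64(X)),cv2.Rodrigues(c["R"])[0],c["t"],c["mtx"],c["D"])[0][:,0]
def local(a,l=0.):
    t=np.radians(40)-l
    rot=lambda y,z:(0,122-y*np.cos(a)+z*np.sin(a),29+y*np.sin(a)+z*np.cos(a))
    return dict(hinge=(0,122,29),pivot=(0,-125,50),grip=(0,-125-165*np.sin(t),50+165*np.cos(t)),boss=rot(122,13),push=rot(195,7),edge=rot(222,0))
def world(p,P):
    x,y,w=p[:3];P=np.atleast_2d(P)/1000.;c,s=np.cos(w),np.sin(w)
    return np.c_[x+c*P[:,0]-s*P[:,1],y+s*P[:,0]+c*P[:,1],P[:,2]+.023]
E
python3 - <<'E'
from h import *
from scipy.optimize import least_squares
d=pickle.load(open("cam0.pkl","rb"))
o=[("side","grip",643,337),("side","pivot",495,388),("side","boss",348,103),("top","grip",740,220),("top","pivot",530,264),("top","hinge",125,240),("top","boss",278,218)]
def px(n,u,v):
    k,ox,oy=(5,165,185) if n=="side" else (6,215,180)
    return np.array([(u+.5)/k-.5+ox,(v+.5)/k-.5+oy])
def f(p):
    L=local(p[3]);return np.concatenate([proj(d[n],world(p,[L[q]]))[0]-px(n,u,v) for n,q,u,v in o])
r=least_squares(f,[.6,0,0,.6],loss="soft_l1");print(r.x,f(r.x).reshape(-1,2).round(1).tolist())
for k,v in local(r.x[3]).items():print(k,world(r.x,[v])[0].round(4))
print("shut push",world(r.x,[local(0)["push"]]).round(4))
np.save("pose.npy",r.x)
# ray-plane positions: jar, mug, bottle in top (800x600 px)
for n,u,v,z in [("jar",502,429,.07),("mug",472,258,.09),("bottle",427,195,.29)]:
    c=d["top"];q=cv2.undistortPoints(np.array([[[u*.64,v*.64]]]),c["mtx"],c["D"])[0,0]
    C=-c["R"].T@c["t"];D=c["R"].T@np.r_[q,1];print(n,(C+D*(z-C[2])/D[2]).round(3))
E
```

```text
[0.53868362 0.04828526 0.19558599 0.62147059] [[0.4, 0.9], [0.9, -1.4], [-0.6, 0.6], [-0.2, 1.3], [-0.0, -0.2], [-0.0, -0.4], [-0.8, 0.1]]
hinge [0.515 0.168 0.052]
pivot [ 0.563  -0.0743  0.073 ]
grip [ 0.5836 -0.1784  0.1994]
boss [0.5328 0.0781 0.1336]
push [0.545  0.0164 0.1712]
edge [ 0.5501 -0.0091  0.1813]
shut push [[ 0.5529 -0.0233  0.059 ]]
jar [ 0.402 -0.184  0.07 ]
mug [ 0.773 -0.015  0.09 ]
bottle [0.81  0.111 0.29 ]
```

Emit:
drive_tool(rot=[[0,0,0.03],[0,0,0.03],[0,0,0.03],[0,0,0.03],[0,0,0.03],[0,0,0.03],[0,0,0.03],[0,0,0.03],[0,0,0.03],[0,0,0.03],[0,0,0.03],[0,0,0.03]], linear=[[0.2,0.4,0.4],[0.4,0.7,0.4],[0.4,0.7,0.4],[0.4,0.7,0.4],[0.4,0.7,0.4],[0.4,0.7,0.4],[0.4,0.7,0.4],[0.4,0.7,0.4],[0.4,0.7,0.4],[0.4,0.7,0],[0.4,0.7,0],[0.4,0.7,0]], claw=[0,0,0,0,0,0,0,0,0,0,0,0])

```text
time: 1.1
eef_pos: [0.322, -0.412, 0.3121]
eef_rot: [-0.0, 0.902, 0.432, -0.0]
wrist_force: [0.1, -0.3, -0.7]
grip_width: 0.173
gripper_force: 0.0
```

Emit:
drive_tool(rot=[[0,0,0.0232],[0,0,0.0232],[0,0,0.0232],[0,0,0.0232],[0,0,0.0232],[0,0,0.0232],[0,0,0.0232],[0,0,0.0232],[0,0,0.0232],[0,0,0.0232],[0,0,0.0232],[0,0,0.0232]], linear=[[0.37,0.71,0],[0.37,0.71,0],[0.37,0.71,0],[0.37,0.71,0],[0.37,0.71,0],[0.37,0.71,0],[0.37,0.71,0],[0.37,0.71,0],[0.37,0.71,0],[0.37,0.71,0],[0.37,0.71,0],[0.37,0.71,0]], claw=[0,0,0,0,0,0,0,0,0,0,0,0])

```text
time: 2.1
eef_pos: [0.433, -0.1991, 0.3126]
eef_rot: [0.0, 0.787, 0.617, 0.0]
wrist_force: [0.9, -0.2, -0.7]
grip_width: 0.007
gripper_force: 0.0
```

Emit:
drive_tool(rot=[[0,0,0.0232],[0,0,0.0232],[0,0,0.0232],[0,0,0.0232],[0,0,0.0232],[0,0,0.0232],[0,0,0.0232],[0,0,0.0232],[0,0,0.0232],[0,0,0.0232],[0,0,0.0232],[0,0,0.0232]], linear=[[0.37,0.71,0],[0.37,0.71,0],[0.37,0.71,0],[0.37,0.71,0],[0.37,0.71,0],[0.37,0.71,0],[0.37,0.71,0],[0.37,0.71,0],[0.37,0.71,0],[0.37,0.71,0],[0.37,0.71,0],[0,0,0]], claw=[0,0,0,0,0,0,0,0,0,0,0,0])

```text
time: 3.1
eef_pos: [0.5354, -0.0004, 0.3124]
eef_rot: [-0.001, 0.633, 0.774, 0.001]
wrist_force: [-0.5, 0.7, -0.1]
grip_width: 0.007
gripper_force: 0.0
```

Emit:
drive_tool(rot=[[0,0,0],[0,0,0],[0,0,0],[0,0,0],[0,0,0],[0,0,0],[0,0,0],[0,0,0],[0,0,0],[0,0,0]], linear=[[0.1,0.16,-0.4],[0.1,0.16,-0.6],[0.1,0.16,-0.6],[0.1,0.16,-0.6],[0,0,-0.6],[0,0,-0.6],[0,0,-0.6],[0,0,-0.6],[0,0,-0.4],[0,0,0]], claw=[0,0,0,0,0,0,0,0,0,0])

```text
time: 3.93
eef_pos: [0.5428, 0.0103, 0.185]
eef_rot: [-0.001, 0.636, 0.771, -0.001]
wrist_force: [-0.1, -0.2, -0.4]
grip_width: 0.009
gripper_force: 0.0
```

Emit:
drive_tool(rot=[[0,0,0],[0,0,0],[0,0,0],[0,0,0],[0,0,0],[0,0,0],[0,0,0],[0,0,0],[0,0,0],[0,0,0],[0,0,0],[0,0,0]], linear=[[0,0,-0.4],[0.04,-0.18,-0.4],[0.04,-0.18,-0.4],[0.04,-0.18,-0.4],[0.04,-0.18,-0.4],[0.03,-0.14,-0.4],[0.02,-0.1,-0.4],[0.02,-0.08,-0.4],[0.01,-0.06,-0.4],[0.01,-0.04,-0.4],[0,0,-0.3],[0,0,-0.2]], claw=[0,0,0,0,0,0,0,0,0,0,0,0])

```text
time: 4.93
eef_pos: [0.5497, -0.0181, 0.0738]
eef_rot: [-0.001, 0.636, 0.772, -0.0]
wrist_force: [-0.2, -0.7, 1.3]
grip_width: 0.01
gripper_force: 0.6
```

Keep pressing slowly to the stop.

Emit:
drive_tool(rot=[[0,0,0],[0,0,0],[0,0,0],[0,0,0],[0,0,0],[0,0,0]], linear=[[0,0,-0.16],[0,0,-0.16],[0,0,-0.16],[0,0,-0.12],[0,0,-0.08],[0,0,0]], claw=[0,0,0,0,0,0])

```text
time: 5.43
eef_pos: [0.5504, -0.0181, 0.0595]
eef_rot: [0.0, 0.636, 0.772, -0.0]
wrist_force: [-6.9, -1.1, 16.2]
grip_width: 0.001
gripper_force: 8.5
```

Emit:
drive_tool(rot=[[0,0,0],[0,0,0],[0,0,0],[0,0,0],[0,0,0],[0,0,0],[0,0,0],[0,0,0],[0,0,0],[0,0,0],[0,0,0],[0,0,0]], linear=[[0,0,-0.04],[0,0,0],[0,0,0],[0,0,0.4],[0,0,0.8],[0,0,1],[0,0,1],[0,0,1],[0,0,1],[0,0,1],[0,0,1],[0,0,1]], claw=[0,0,0,0,0,0,0,0,0,0,0,0])

```text
time: 6.43
eef_pos: [0.55, -0.0178, 0.2635]
eef_rot: [0.0, 0.636, 0.772, 0.0]
wrist_force: [0.5, -0.4, -0.6]
grip_width: 0.004
gripper_force: 0.0
```

Emit:
drive_tool(rot=[[0,0,0],[0,0,0],[0,0,0],[0,0,0],[0,0,0],[0,0,0],[0,0,0],[0,0,0],[0,0,0],[0,0,0],[0,0,0],[0,0,0]], linear=[[0,0,1],[0,0,0.6],[0.2,-0.9,0],[0.2,-0.9,0],[0.2,-0.9,0],[0.2,-0.9,0],[0.2,-0.9,0],[0.2,-0.9,0],[0.2,-0.9,0],[0.2,-0.9,0],[0.1,-0.8,0],[0,-0.4,0]], claw=[0,0,0,0,0,0,0,0,0,0,0,0])

```text
time: 7.43
eef_pos: [0.5926, -0.2311, 0.3014]
eef_rot: [-0.0, 0.637, 0.771, -0.0]
wrist_force: [-0.1, -1.5, -0.3]
grip_width: 0.002
gripper_force: 0.0
```

Run:
```python
from workcell import eyes,manip
import cv2,numpy as np
from h import *
c=eyes.camera("side");p=np.load("pose.npy");L=local(0)
im=c["color"][150:310,145:345,::-1].copy()
im=cv2.resize(im,None,fx=4,fy=4,interpolation=cv2.INTER_CUBIC)
for k in("boss","grip","pivot","edge"):
    q=(proj(c,world(p,[L[k]]))[0]-[145,150])*4+1.5
    cv2.circle(im,tuple(int(v) for v in q),4,(0,0,255),1)
cv2.imwrite("pics/s1.png",im);print(manip.read_state()["eef_pos"])
```

```text
[ 0.59213311 -0.23220022  0.30132459]
```

View pics/s1.png

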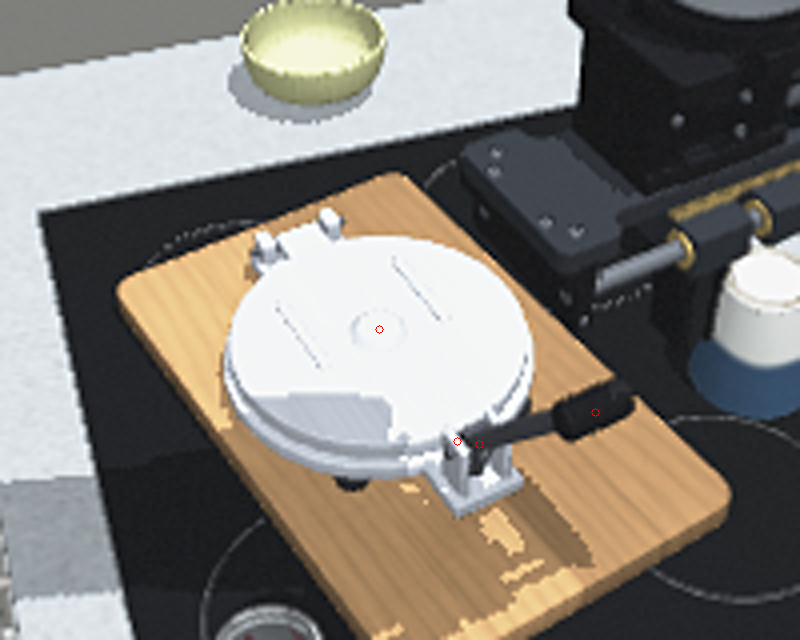

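Emit:
drive_tool(rot=[[0,0,0],[0,0,0],[0,0,0],[0,0,0],[0,0,0],[0,0,0],[0,0,0],[0,0,0],[0,0,0],[0,0,0]], linear=[[0,0,-0.4],[0,0,-0.7],[0,0,-0.7],[0,0,-0.7],[0,0,-0.7],[0,0,-0.7],[0,0,-0.5],[0,0,-0.2],[-0.06,0.3,0],[-0.1,0.5,0]], claw=[0,0,0,0,0,0,0,0,0,0])

```text
time: 8.32
eef_pos: [0.5886, -0.2082, 0.1873]
eef_rot: [0.0, 0.637, 0.771, 0.0]
wrist_force: [-0.7, 0.1, 1.0]
grip_width: 0.004
gripper_force: 0.0
```

Emit:
drive_tool(rot=[[0,0,0],[0,0,0],[0,0,0],[0,0,0],[0,0,0],[0,0,0],[0,0,0],[0,0,0]], linear=[[-0.06,0.3,0],[-0.06,0.3,0],[-0.06,0.3,0.1],[-0.06,0.3,0.1],[-0.06,0.3,0.1],[-0.06,0.3,0.1],[-0.06,0.3,0.1],[-0.06,0.3,0.1]], claw=[0,0,0,0,0,0,0,0])

```text
time: 8.98
eef_pos: [0.5772, -0.1478, 0.2038]
eef_rot: [0.002, 0.636, 0.772, 0.0]
wrist_force: [0.2, -2.2, 2.2]
grip_width: 0.003
gripper_force: 1.6
```

Emit:
drive_tool(rot=[[0,0,0],[0,0,0],[0,0,0],[0,0,0],[0,0,0],[0,0,0],[0,0,0],[0,0,0],[0,0,0],[0,0,0]], linear=[[-0.06,0.3,0.1],[-0.06,0.3,0.1],[-0.06,0.3,0.1],[-0.06,0.3,0],[-0.06,0.3,0],[-0.06,0.3,0],[-0.06,0.3,0],[-0.06,0.3,0],[-0.06,0.3,0],[-0.06,0.3,0]], claw=[0,0,0,0,0,0,0,0,0,0])

```text
time: 9.82
eef_pos: [0.5613, -0.0722, 0.2093]
eef_rot: [-0.0, 0.636, 0.772, -0.0]
wrist_force: [0.3, 0.6, -0.6]
grip_width: 0.003
gripper_force: 0.0
```

Emit:
drive_tool(rot=[[0,0,0],[0,0,0],[0,0,0],[0,0,0],[0,0,0],[0,0,0]], linear=[[-0.04,0.2,0],[0,0,0],[0,0,0],[0,0,0],[0,0,0],[0,0,0]], claw=[0,0,0,0,0,0])

```text
time: 10.32
eef_pos: [0.5607, -0.0686, 0.2095]
eef_rot: [-0.0, 0.636, 0.771, -0.0]
wrist_force: [-0.1, 0.7, 0.3]
grip_width: 0.005
gripper_force: 0.0
```

Run:
```python
from workcell import eyes,manip
from h import *
c=eyes.camera("side");p=np.load("pose.npy");L=local(0,2.27)
im=cv2.resize(c["color"][150:310,145:345,::-1],None,fx=4,fy=4,interpolation=cv2.INTER_CUBIC)
for k in("boss","grip","pivot","hinge"):
    q=(proj(c,world(p,[L[k]]))[0]-[145,150])*4+1.5
    cv2.circle(im,tuple(int(v) for v in q),4,(0,0,255),1)
cv2.imwrite("pics/s2.png",im);print(manip.read_state()["eef_pos"])
```

```text
[ 0.56068671 -0.06854993  0.20947852]
```

View pics/s2.png

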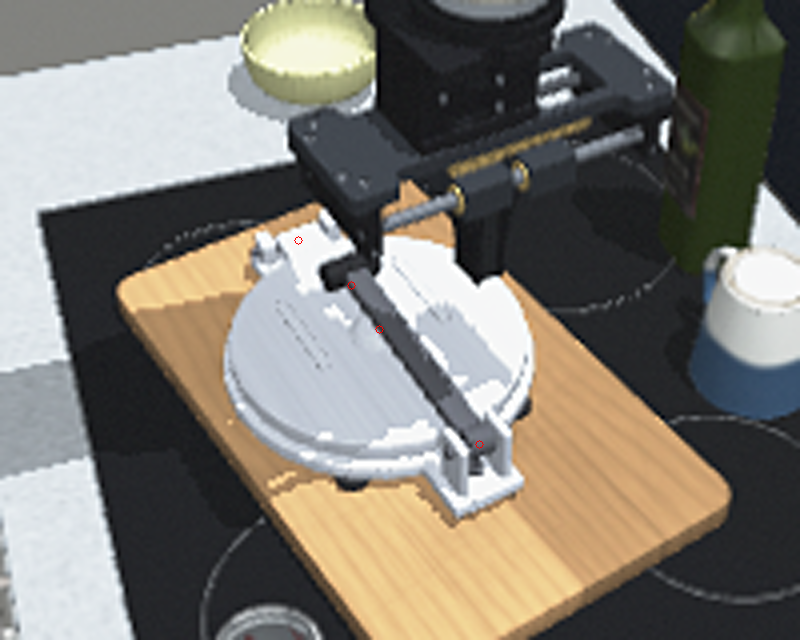

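Emit:
drive_tool(rot=[[0,0,0],[0,0,0],[0,0,0],[0,0,0],[0,0,0],[0,0,0],[0,0,0],[0,0,0],[0,0,0],[0,0,0],[0,0,0],[0,0,0]], linear=[[0,0,0.5],[0,0,1],[0,0,1],[0,0,1],[0,0,0.6],[0,-0.9,0],[0,-0.9,0],[0,-0.9,0],[0,-0.9,0],[0,-0.9,0],[0,-0.4,0],[0,0,0]], claw=[0,0,0,0,0,0,0,0,0,0,0,0])

```text
time: 11.37
eef_pos: [0.5603, -0.1935, 0.3123]
eef_rot: [0.0, 0.638, 0.77, -0.0]
wrist_force: [-0.4, 0.4, -0.9]
grip_width: 0.005
gripper_force: 0.0
```

Run:
```python
from workcell import eyes,manip
from h import *
p=np.load("pose.npy");L=local(0,2.27);out=[]
for n,x,y in(("side",180,190),("top",225,185)):
    c=eyes.camera(n)
    im=cv2.resize(c["color"][y:y+90,x:x+120,::-1],None,fx=6 if n=="side" else 6,fy=6,interpolation=cv2.INTER_CUBIC)[:,:395+325]
    for k in("boss","grip","pivot","hinge"):
        q=(proj(c,world(p,[L[k]]))[0]-[x,y])*6+2.5
        cv2.circle(im,tuple(int(v) for v in q),4,(0,0,255),1)
    out.append(im)
cv2.imwrite("pics/s3.png",cv2.resize(np.vstack(out),None,fx=.55,fy=.55,interpolation=cv2.INTER_AREA));s=manip.read_state();print(s["eef_pos"],s["wrist_force"])
```

```text
[ 0.56086779 -0.1895466   0.31243467] [ 0.19048394  0.07495828 -0.75441569]
```

View pics/s3.png

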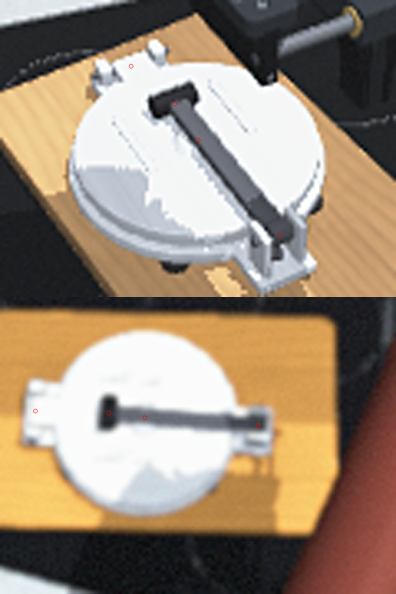

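```bash
python3 -c "
from workcell import ticket
print(ticket.sign_off())"
```

```text
the job is handed in; nothing more can be done
None
```

The job is handed in: the camera shows the plate shut, the lever clamped across it and the press where it stood; I saw no contact with the bowl, mug or jar, but didn't re-measure them, and the hand-in returned no verdict.

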